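Push a carton between two posts into its stock compartment

ROBOT

A 7-joint arm with a two-finger parallel gripper is mounted at the origin on the work surface. World frame = base frame: x ahead of the robot, y to its left, z up, the work surface at z = 0. Lengths are in m, angles in degrees, forces in N, time in s.
With the tool pointing down it reaches from about 0.425 to 0.95 m from the base axis. Payload 4.7 kg.
Tool frame: the origin (TCP) lies where the fingers leave the gripper's body, on its centre line; the fingertips stand 70 mm ahead of it and the grasp point (between the pads) lies 51 mm ahead of it; z points along the fingers, y is the direction in which the jaws open and shut (so a half turn about z gives the same grasp; the last joint's range is limited). The gripper opens to 87 mm and grips with 3 to 60 N. Pads are 19 mm wide; open, the fingers measure 117 mm over their backs; the gripper's body (75 mm by 190 mm) begins 51 mm behind the grasp point.
Start: joints at [63.776, 26.849, -2.785, 87.806, 1.381, 65.374, -4.715], TCP at [0.281, -0.614, 0.292] pointing down, gripper open.
Joint ranges: [-148.3, 148.3], [-19.14, 114.17], [-79.39, 73.82], [5.75, 140.21], [-59.74, 239.74], [12.07, 113.84], [-152.46, 152.46]. Speed limits (degrees/s): [147.25, 147.25, 180, 180, 180, 180, 180].

INTERFACE

Orientations are given as a 3x3 rotation matrix whose columns are the frame's x, y, z axes.
In Python, from station import ctrl gives the robot as it stands.
- The arm moves only by the tool apply_moves, never from a script. Its argument "steps" is a list of rows, each a list of 3 entries, a list of its own where there are three numbers: the shift along the tool's x, y, z in units of 30 cm (1.0 is 30 cm), then the turn, a rotation vector about the tool's x, y, z in units of 60 degrees (1.0 is 60 degrees), then the finger opening in mm, from 0 to 87. In form: [[[tx, ty, tz], [rx, ry, rz], claw], ...]. A call has exactly 10 rows; each row is the pose to reach, as a shift and turn from the pose commanded when the call began, along the tool's axes at that moment; what a row does not reach only later rows make up. A row lasts 1/8 s, in which the tool goes at most 62.5 mm and 10.7 degrees, less where a joint would pass 70% of its speed; a pose out of reach is approached as far as the arm can. A call with a number of a shift or a turn outside -1 to 1 is refused whole. A call with a gripper value outside its range is refused whole. The fingers move at their own pace and stop on an object; "force" is the grip in N (left out, the last holds). Time passes only in rows, so rows that repeat a pose let the fingers close, or fill a call up. It gives the time, the measured TCP pose, the force and the opening at its end, in the units of the state.
- ctrl.state(): the state, without advancing time (a new reading comes with each control period).
- ctrl.camera(name): name is "scene" or "top" or "wrist"; returns a dict with "image" (480x640x3 uint8, red, green, blue), "K" (3x3 intrinsics, pixels), "rvec" (rotation vector, rad) and "tvec" (3), from world to camera coordinates, as OpenCV has them; the wrist camera has in their place "tool_from_camera" (4x4, takes a point from camera to tool coordinates, whose origin is the TCP and whose axes are the flange's). Camera axes: x right, y down, z forward; pixel columns grow to the right and rows downward; lengths in m; the calibration is good to about 2 mm. A picture is of the moment at which its call begins: read the wrist's pose just before it. There is no depth.
- ctrl.hand_in(): hands the job in, once; it reports no verdict.
The state is a dict: "t": time; "joints": joint angles; "qvel": joint speeds; "effort": joint torques, N m; "ee_pos": TCP position; "orientation": TCP orientation; "wrist_force": force on the tool from outside, world axes, zero at the start; "wrist_torque": the same for the moment, N m; "gripper_width": finger opening in m.
Only numpy, scipy, OpenCV 4.12 (cv2) and the standard library are available. Lean on these libraries where they do the work, as an engineer would, in place of code of your own. Each camera call takes 0.05 s, during which the arm holds its last target.

TASK

Put the white carton with the yellow tape back into stock by pushing it along the bench, through the narrow gap between the two dark steel posts, into the empty middle compartment of the plywood tray, until it is fully home and square against the back board. Only push it: it stays flat on the bench and is never lifted, and the brass valve and the grey pipe coupling beside the gap stay where they are.

Things in the scene. Friction and masses are not known exactly. Their poses are not given: they have to be found in the camera images.
- tray: Fixed open-topped plywood tray, 3 compartments side by side, boards 65 mm high. Origin: on the bench, midway between the two dark posts, in the tray's front plane. +x is level and points into the tray (push direction: world +y within 0.25 rad), +y runs along the front, +z up. Spans x 0 to 177, y -190 to 190 mm. Side compartments are full, to 65 mm high.
- gap (a point): Middle of the gap, 15 mm inside the tray's front, 35 mm up, axes as the tray's. The two dark steel posts are 30 x 30 mm, 70 mm high, from tray x = 0 to 30 mm, facing sides at tray y = -52 and +52 mm: gap 104 mm wide.
- home (a point): Where the carton's centre is when fully home: tray x = 110 mm, y = 0, 22.5 mm up, axes as the tray's. The empty middle compartment is 150 mm wide (tray y -75 to 75 mm), from the posts to the back board, whose face is at tray x = 165 mm. No floor of its own: the bench runs through level. The carton may lie up to 27 mm off the middle line to either side.
- carton_center (a point): Centre (22.5 mm above the bench) of the loose white carton with yellow tape: 110 mm along its x (as the tape), 96 mm along its y, 45 mm high, 0.3 to 0.55 kg. Starts flat with its centre 150 to 200 mm in front of the tray's front, up to 35 mm beside the gap's middle line, its x axis within 0.3 rad of the tray's. Nothing lies between it and the gap.
- valve: Loose brass valve with red lever, bystander: upright, 40 mm across (lever reaches 30 mm from the axis), 61 mm high, origin under its middle. Stands 20 to 40 mm in front of the tray's front, 125 to 145 mm beside the gap's middle line, on either side.
- coupling: Loose grey pipe coupling, bystander: upright ring 54 mm across, 50 mm high, origin under its middle. Stands on the other side of the gap from the valve, likewise 20 to 40 mm in front of the tray and 125 to 145 mm beside the middle line.
Mind the look-alikes: they are no part of the job. Of the things that look like the part that bears carton_center, take the one that is farthest to the robot's right at the start.

How it is judged:
By the outcome, as a careful person would: the job done as asked, in the order asked, and still so for the second after the job is handed in, with the robot touching nothing.
It also fails if it takes over 64 s, if anything falls off the work surface, if the arm or the gripper's body presses on something with over 40 N, if the wrist force passes 120 N, or if a joint passes its speed limit or range.

## Working session

There is one attempt and no reset: what is moved stays moved. The work goes in short steps, Python scripts to look and compute and a tool call to move; the robot and the scene stay as the last step left them, time stands still between calls to the robot, and variables do not carry over. Pictures are saved under pics/ and viewed, and the job is handed in when it is done.

Besides the shell and the picture viewer there is one more tool, called by a JSON object that holds its "name" and its "arguments", one argument or row to a line. apply_moves: Moves the arm, as the interface text tells. Its arguments: {"type":"object","properties":{"steps":{"type":"array"},"force":{"type":"number"}},"required":["steps"]}

```bash
mkdir -p pics; ls; python3 - <<'E'
from station import ctrl
import cv2
s=ctrl.state();print({k:s[k] for k in('t','ee_pos','orientation','gripper_width')})
import pickle
for n in('scene','top','wrist'):
    c=ctrl.camera(n);cv2.imwrite(f'pics/{n}0.png',c['image'][:,:,::-1]);pickle.dump(c,open(f'{n}0.pkl','wb'))
    print(n,{k:v for k,v in c.items() if k!='image'})
E
```

```text
pics
{'t': 0.0, 'ee_pos': array([ 0.28046987, -0.61345716,  0.2912508 ]), 'orientation': array([[ 9.09446381e-01,  4.15820370e-01, -8.36561309e-04],
       [ 4.15821208e-01, -9.09444792e-01,  1.70088129e-03],
       [-5.35452383e-05, -1.89472027e-03, -9.99998204e-01]]), 'gripper_width': 0.0870995701573388}
scene {'K': array([[533.96611061,   0.        , 320.38394416],
       [  0.        , 533.96611061, 230.0464292 ],
       [  0.        ,   0.        ,   1.        ]]), 'rvec': array([ 1.75686607,  1.97584473, -0.65820534]), 'tvec': array([-0.0548895 , -0.36584829,  1.30046367])}
top {'K': array([[513.58961142,   0.        , 329.30587936],
       [  0.        , 513.58961142, 238.20369217],
       [  0.        ,   0.        ,   1.        ]]), 'rvec': array([ 2.17312455, -2.16057189,  0.15101332]), 'tvec': array([0.10240068, 0.49471211, 0.79578692])}
wrist {'K': array([[365.75811128,   0.        , 317.70194179],
       [  0.        , 365.75811128, 243.50266065],
       [  0.        ,   0.        ,   1.        ]]), 'tool_from_camera': array([[-2.27170471e-04, -9.67237497e-01, -2.53873145e-01,
         6.86000056e-02],
       [ 9.99999762e-01, -3.85217330e-04,  5.72830297e-04,
        -4.11190609e-04],
       [-6.51859277e-04, -2.53872954e-01,  9.67237354e-01,
        -9.38417569e-02],
       [ 0.00000000e+00,  0.00000000e+00,  0.00000000e+00,
         1.00000000e+00]])}
```

View pics/scene0.png

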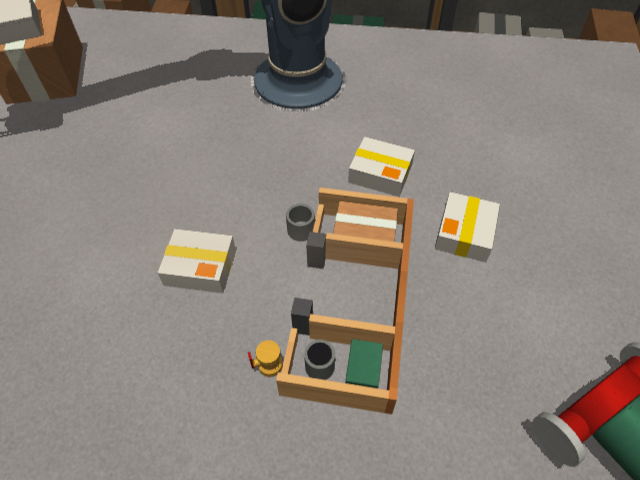

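View pics/top0.png

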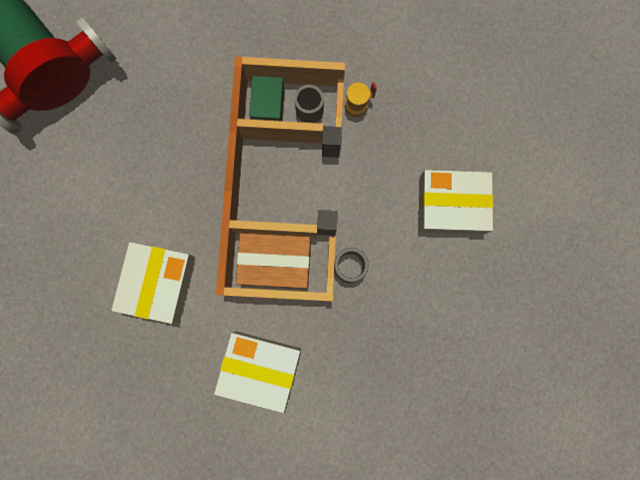

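View pics/wrist0.png

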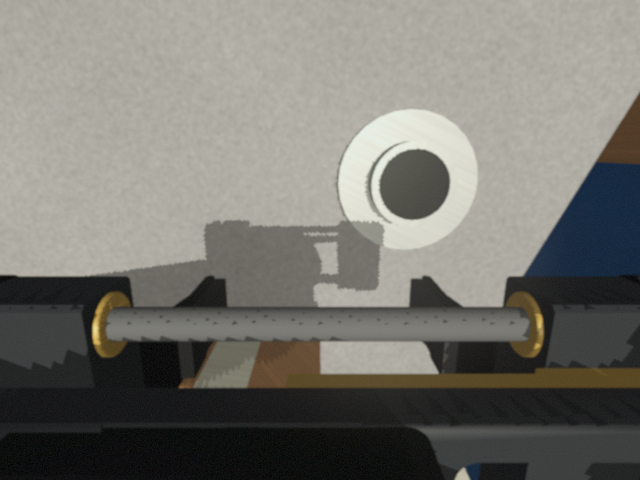

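The scene and top views both show the target carton at about (458,201) in the top view, farthest toward world −y and in front of the gap. The posts are near (331,140) and (327,222). I'll enlarge those areas to read corners.

```bash
python3 - <<'E'
import cv2
im=cv2.imread('pics/top0.png')
a=cv2.resize(im[160:245,410:510],None,fx=6,fy=6,interpolation=cv2.INTER_CUBIC);cv2.imwrite('pics/c1.png',a)
a=cv2.resize(im[110:250,215:355],None,fx=4,fy=4,interpolation=cv2.INTER_CUBIC);cv2.imwrite('pics/c2.png',a)
E
```

```text
(no output)
```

View pics/c1.png

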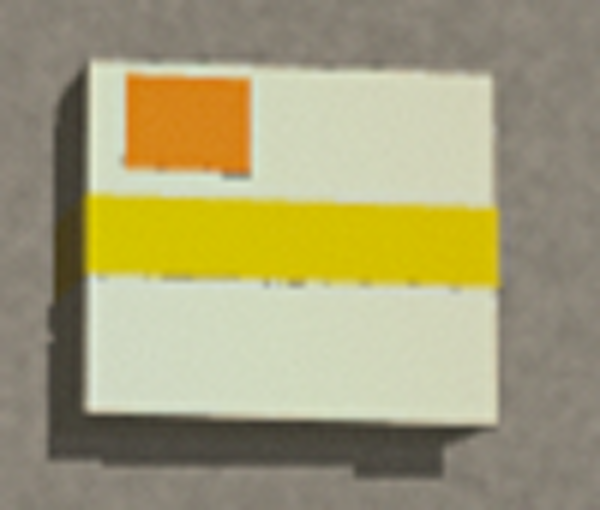

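View pics/c2.png

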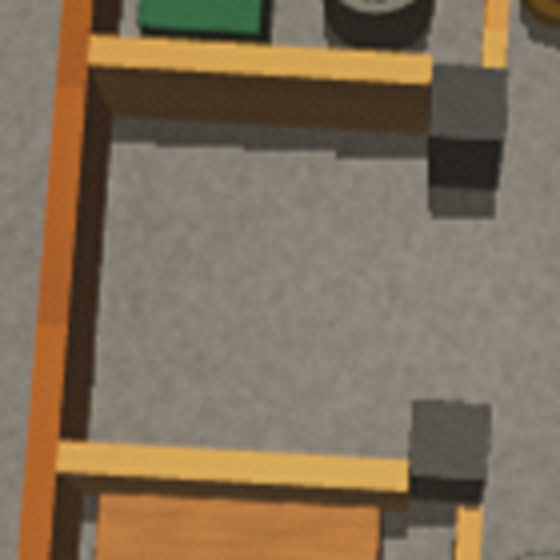

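```bash
cat > geo.py <<'E'
import numpy as np,cv2,pickle
def ray(c,uv,z):
    R=cv2.Rodrigues(c['rvec'])[0];t=c['tvec']
    uv=np.atleast_2d(np.array(uv,float))
    n=cv2.undistortPoints(uv.reshape(-1,1,2),c['K'],None).reshape(-1,2)
    d=np.c_[n,np.ones(len(n))]@R
    o=-R.T@t
    return o+d*((z-o[2])/d[:,2:])
def proj(c,P):
    return cv2.projectPoints(np.array(P,float).reshape(-1,1,3),c['rvec'],c['tvec'],c['K'],None)[0].reshape(-1,2)
E
python3 - <<'E'
from geo import *
np.set_printoptions(precision=4,suppress=True)
c=pickle.load(open('top0.pkl','rb'))
off=lambda p,f,o:np.array(p,float)/f+np.array(o)-.5+.5/f
C=ray(c,off([(90,62),(492,74),(499,424),(86,412)],6,(410,160)),.045)
print(C,C.mean(0),[np.linalg.norm(C[i]-C[i-1]) for i in range(4)])
ex=(C[0]-C[1]+C[3]-C[2]);print('carton x ang from +y (ccw)',np.degrees(np.arctan2(-ex[0],ex[1])))
U=ray(c,off([(430,66),(506,68),(501,140),(430,136)],4,(215,110)),.07)
L=ray(c,off([(414,401),(491,405),(487,481),(409,478)],4,(215,110)),.07)
print(U,U.mean(0));print(L,L.mean(0))
B=ray(c,off([(92,10),(56,470)],4,(215,110)),.065);print(B)
d=U.mean(0)-L.mean(0);print('dist posts (134)',np.linalg.norm(d))
yt=-d/np.linalg.norm(d)
for Y in [d, B[0]-B[1]]: print('tray x ang',np.degrees(np.arctan2(Y[1],Y[0])))
E
```

```text
[[ 0.6038 -0.047   0.045 ]
 [ 0.6015 -0.1552  0.045 ]
 [ 0.5067 -0.1539  0.045 ]
 [ 0.5091 -0.0443  0.045 ]] [ 0.5553 -0.1001  0.045 ] [np.float64(0.09470730459927207), np.float64(0.10820435218474916), np.float64(0.09480337819867206), np.float64(0.10961396844848177)]
carton x ang from +y (ccw) -1.2356836839309346
[[0.666  0.1181 0.07  ]
 [0.6656 0.0883 0.07  ]
 [0.6364 0.0902 0.07  ]
 [0.6378 0.1179 0.07  ]] [0.6514 0.1036 0.07  ]
[[0.5328 0.1234 0.07  ]
 [0.5315 0.0938 0.07  ]
 [0.502  0.0952 0.07  ]
 [0.503  0.125  0.07  ]] [0.5173 0.1093 0.07  ]
[[0.6892 0.2515 0.065 ]
 [0.5058 0.2605 0.065 ]]
dist posts (134) 0.1342364916510875
tray x ang -2.45759166587123
tray x ang -2.7942946464542393
```

```bash
cat >> geo.py <<'E'
from scipy.spatial.transform import Rotation as Ro
TX=np.array([.0454,.99897,0]);TY=np.array([-.99897,.0454,0]);O=np.array([.5837,.0915,0])
def w(x,y,z=0): return O+x*TX+y*TY+np.array([0,0,z])
def totray(P): P=np.asarray(P)-O; return np.array([P@TX,P@TY,P[2]])
def plan(s,P,xdir):
    R=np.array(s['orientation']);p=np.array(s['ee_pos'])
    xd=np.array(xdir)/np.linalg.norm(xdir);z=np.array([0,0,-1.]);T=np.c_[xd,np.cross(z,xd),z]
    print('shift',np.round(R.T@(P-p)/.3,4),'turn',np.round(np.degrees(Ro.from_matrix(R.T@T).as_rotvec())/60,4))
E
python3 - <<'E'
from geo import *
from station import ctrl
s=ctrl.state()
c=pickle.load(open('top0.pkl','rb'))
print(totray([.5553,-.1001,.0225]))
P=w(-.1927,.0197+.0825,.29);print(P)
plan(s,P,-TY)
# check with scene cam: project predicted corners
c=pickle.load(open('scene0.pkl','rb'))
im=c['image'][:,:,::-1].copy()
pts=[w(0,sy*a,.07) for sy in(1,-1) for a in(.052,.082)]+[w(.165,.075,.065),w(.165,-.075,.065),w(.177,.19,.065),w(.177,-.19,.065),w(0,.19,.065),w(0,-.19,.065)]
a=np.radians(90-1.24);cx=np.array([np.cos(a),np.sin(a),0]);cy=np.array([-np.sin(a),np.cos(a),0])
pts+=[np.array([.5553,-.1001,.045])+i*.055*cx+j*.048*cy for i in(1,-1) for j in(1,-1)]
for u in proj(c,pts): cv2.circle(im,(int(round(u[0])),int(round(u[1]))),1,(255,0,255),-1)
cv2.imwrite('pics/ov.png',cv2.resize(im[180:420,150:430],None,fx=2.5,fy=2.5,interpolation=cv2.INTER_CUBIC))
E
```

```text
[-0.19269201  0.01967211  0.0225    ]
[ 0.47285669 -0.09636164  0.29      ]
shift [ 1.2999 -1.3014  0.0067] turn [-1.400e-03  4.000e-04  4.529e-01]
```

View pics/ov.png

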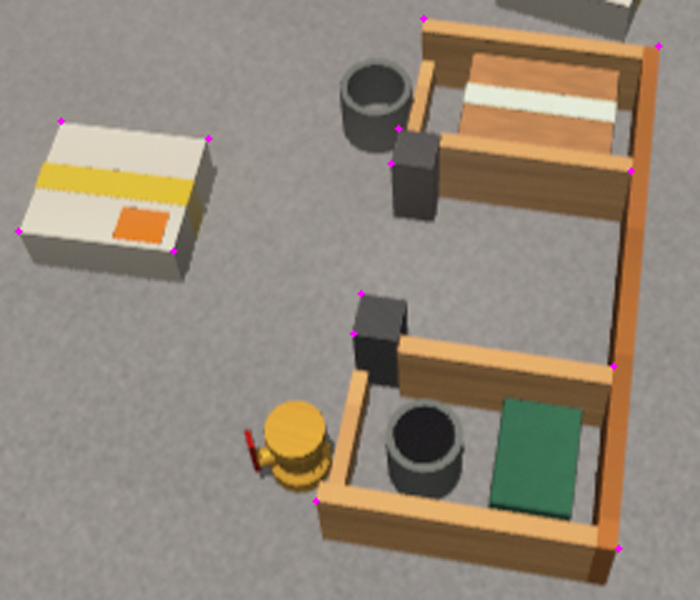

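The top-view geometry agrees with the scene view: predicted corners fall within about 1 px. The carton's centre is at tray (-193, +20) mm, yawed about 1.4°. I'll first push it 20 mm sideways onto the middle line, then push it straight in.

{"name": "apply_moves", "arguments": {
  "steps": [
    [[0.65,-0.65,0],[0,0,0.45],50],
    [[0.65,-0.65,0],[0,0,0.45],50],
    [[0.65,-0.65,0],[0,0,0.45],50],
    [[0.65,-0.65,0],[0,0,0.45],50],
    [[0.65,-0.65,0],[0,0,0.45],50],
    [[0.65,-0.65,0],[0,0,0.45],50],
    [[0.65,-0.65,0],[0,0,0.45],50],
    [[0.65,-0.65,0],[0,0,0.45],50],
    [[0.65,-0.65,0],[0,0,0.45],50],
    [[0.65,-0.65,0],[0,0,0.45],50]
  ]
}}

```text
t: 1.4
ee_pos: [0.3767, -0.356, 0.2921]
orientation: [[0.999, -0.043, -0.0], [-0.043, -0.999, 0.0], [-0.0, -0.0, -1.0]]
wrist_force: [0.0, -0.3, -0.1]
gripper_width: 0.0501
```

```bash
python3 - <<'E'
from geo import *
from station import ctrl
s=ctrl.state()
print(s['ee_pos'],s['t'],s['wrist_force'])
plan(s,w(-.1927,.0197+.0825,.20),-TY)
E
```

```text
[ 0.3766931  -0.35597035  0.29212958] 1.4 [ 0.0489051  -0.30101888 -0.12088855]
shift [ 0.2827 -0.8785  0.3071] turn [-0.      0.0001  0.0019]
```

{"name": "apply_moves", "arguments": {
  "steps": [
    [[0.28,-0.88,0.3],[0,0,0.002],50],
    [[0.28,-0.88,0.3],[0,0,0.002],50],
    [[0.28,-0.88,0.3],[0,0,0.002],50],
    [[0.28,-0.88,0.3],[0,0,0.002],50],
    [[0.28,-0.88,0.3],[0,0,0.002],50],
    [[0.28,-0.88,0.3],[0,0,0.002],50],
    [[0.28,-0.88,0.3],[0,0,0.002],50],
    [[0.28,-0.88,0.3],[0,0,0.002],50],
    [[0.28,-0.88,0.3],[0,0,0.002],50],
    [[0.28,-0.88,0.3],[0,0,0.002],50]
  ]
}}

```text
t: 2.65
ee_pos: [0.472, -0.0959, 0.2025]
orientation: [[0.999, -0.046, 0.0], [-0.046, -0.999, -0.0], [0.0, 0.0, -1.0]]
wrist_force: [-0.3, -0.5, 0.2]
gripper_width: 0.0498
```

```bash
python3 - <<'E'
from geo import *
from station import ctrl
s=ctrl.state()
print(totray(s['ee_pos']),s['t'],s['wrist_force'])
plan(s,w(-.1927,.0197+.0825,.085),-TY)
c=ctrl.camera('top');cv2.imwrite('pics/top1.png',c['image'][:,:,::-1])
E
```

```text
[-0.19228707  0.10308921  0.20247019] 2.65 [-0.25282909 -0.54468564  0.21218237]
shift [0.0028 0.0013 0.3916] turn [ 0.0003 -0.0004 -0.0004]
```

View pics/top1.png

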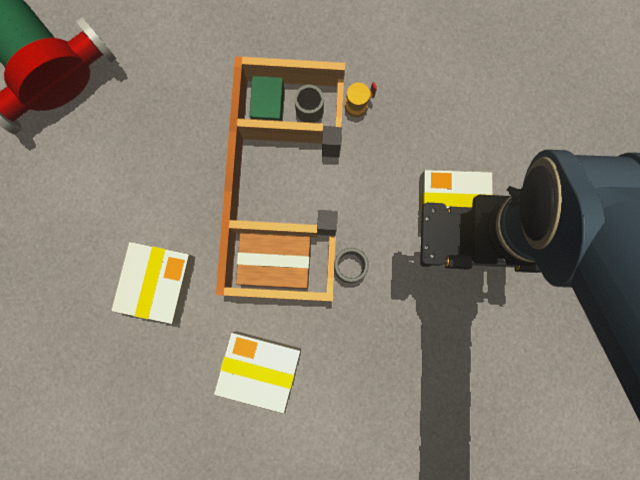

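{"name": "apply_moves", "arguments": {
  "steps": [
    [[0,0,0.2],[0,0,0],50],
    [[0,0,0.392],[0,0,0],50],
    [[0,0,0.392],[0,0,0],50],
    [[0,0,0.392],[0,0,0],50],
    [[0,0,0.392],[0,0,0],50],
    [[0.02,0,0.392],[0,0,0],50],
    [[0.04,0,0.392],[0,0,0],50],
    [[0.05,0,0.392],[0,0,0],50],
    [[0.06,0,0.392],[0,0,0],50],
    [[0.07,0,0.392],[0,0,0],50]
  ]
}}

```text
t: 3.95
ee_pos: [0.4932, -0.0962, 0.0846]
orientation: [[0.999, -0.044, -0.0], [-0.044, -0.999, 0.0], [-0.0, -0.0, -1.0]]
wrist_force: [-0.2, 0.2, -0.7]
gripper_width: 0.0501
```

{"name": "apply_moves", "arguments": {
  "steps": [
    [[0.01,0,0],[0,0,0],50],
    [[0.018,0,0],[0,0,0],50],
    [[0.026,0,0],[0,0,0],50],
    [[0.034,0,0],[0,0,0],50],
    [[0.042,0,0],[0,0,0],50],
    [[0.05,0,0],[0,0,0],50],
    [[0.058,0,0],[0,0,0],50],
    [[0.063,0,0],[0,0,0],50],
    [[0.067,0,0],[0,0,0],50],
    [[0.07,0,0],[0,0,0],50]
  ]
}}

```text
t: 5.2
ee_pos: [0.5141, -0.0971, 0.0847]
orientation: [[0.999, -0.044, 0.0], [-0.044, -0.999, -0.0], [0.0, 0.0, -1.0]]
wrist_force: [-1.9, 0.8, -1.5]
gripper_width: 0.0495
```

```bash
python3 - <<'E'
from geo import *
from station import ctrl
s=ctrl.state()
print(totray(s['ee_pos']),s['t'],s['wrist_force'])
c=ctrl.camera('top');cv2.imwrite('pics/top2.png',c['image'][:,:,::-1]);pickle.dump(c,open('top2.pkl','wb'))
a=cv2.resize(c['image'][150:260,400:520,::-1],None,fx=5,fy=5,interpolation=cv2.INTER_CUBIC);cv2.imwrite('pics/c3.png',a)
E
```

```text
[-0.19157827  0.0609634   0.08465783] 5.2 [-1.88950706  0.80465038 -1.47660132]
```

View pics/c3.png

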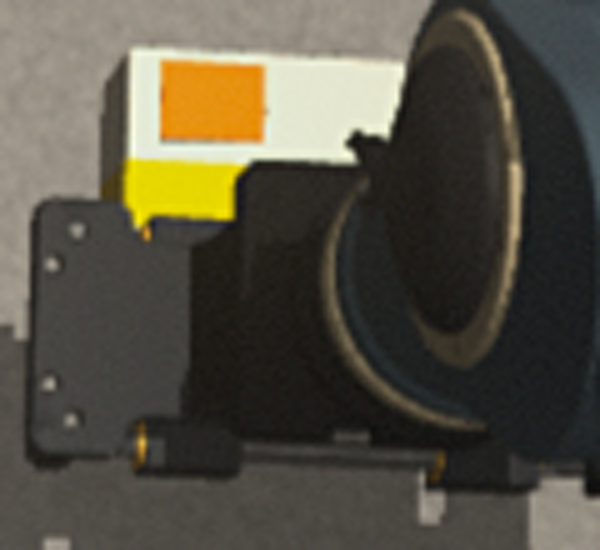

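```bash
python3 - <<'E'
from geo import *
c=pickle.load(open('top2.pkl','rb'))
P=ray(c,[(131/5+400-.4,48/5+150-.4),(405/5+400-.4,62/5+150-.4)],.045)
print([totray(p) for p in P])
E
```

```text
[array([-0.13896846, -0.04411928,  0.045     ]), array([-0.22767747, -0.04437335,  0.045     ])]
```

{"name": "apply_moves", "arguments": {
  "steps": [
    [[0.004,0,0],[0,0,0],50],
    [[0.008,0,0],[0,0,0],50],
    [[0.011,0,0],[0,0,0],50],
    [[0.011,0,0],[0,0,0],50],
    [[0.011,0,0],[0,0,0],50],
    [[-0.02,0,0],[0,0,0],50],
    [[-0.08,0,0],[0,0,0],50],
    [[-0.14,0,0],[0,0,0],50],
    [[-0.14,0,-0.3],[0,0,0],50],
    [[-0.14,0,-0.3],[0,0,0],50]
  ]
}}

```text
t: 6.5
ee_pos: [0.4731, -0.0953, 0.1775]
orientation: [[0.999, -0.044, 0.005], [-0.044, -0.999, -0.001], [0.005, 0.001, -1.0]]
wrist_force: [-0.0, -0.5, -0.5]
gripper_width: 0.0497
```

```bash
python3 - <<'E'
from geo import *
from station import ctrl
s=ctrl.state()
print(totray(s['ee_pos']),s['t'],s['wrist_force'],s['joints'])
plan(s,w(-.30,.0,.19),TX)
E
```

```text
[-0.19164484  0.10200604  0.17745845] 6.5 [-0.01136021 -0.54863662 -0.46322716] [ 17.86236432  17.96573757 -13.67113222 119.64618346   6.19715973
  42.72998365 -92.25293788]
shift [ 0.3399  0.3615 -0.0398] turn [ 0.0044 -0.0035 -1.4991]
```

{"name": "apply_moves", "arguments": {
  "steps": [
    [[0.1,0.36,-0.04],[0,0,-0.15],50],
    [[0.2,0.36,-0.04],[0,0,-0.3],50],
    [[0.34,0.36,-0.04],[0,0,-0.45],50],
    [[0.34,0.36,-0.04],[0,0,-0.6],50],
    [[0.34,0.36,-0.04],[0,0,-0.75],50],
    [[0.34,0.36,-0.04],[0,0,-0.9],50],
    [[0.34,0.36,-0.04],[0,0,-0.95],50],
    [[0.34,0.36,-0.04],[0,0,-0.95],50],
    [[0.34,0.36,-0.04],[0,0,-0.95],50],
    [[0.34,0.36,-0.04],[0,0,-0.95],50]
  ]
}}

```text
t: 7.75
ee_pos: [0.5692, -0.2077, 0.1868]
orientation: [[0.582, 0.813, 0.0], [0.813, -0.582, -0.0], [-0.0, 0.0, -1.0]]
wrist_force: [-0.6, -0.1, 0.8]
gripper_width: 0.0502
```

```bash
python3 - <<'E'
from geo import *
from station import ctrl
s=ctrl.state()
print(totray(s['ee_pos']),s['t'],s['wrist_force'],s['joints'])
plan(s,w(-.30,.0,.19),TX)
c=ctrl.camera('top');cv2.imwrite('pics/top3.png',c['image'][:,:,::-1]);pickle.dump(c,open('top3.pkl','wb'))
E
```

```text
[-0.29951669  0.00090786  0.18676626] 7.75 [-0.60341887 -0.11296445  0.7529247 ] [ 33.65074441  28.67079135 -23.72871598 102.55309938  14.25380958
  51.70617786 -31.95296546]
shift [ 0.0003  0.0034 -0.0108] turn [ 4.000e-04  1.000e-04 -5.495e-01]
```

View pics/top3.png

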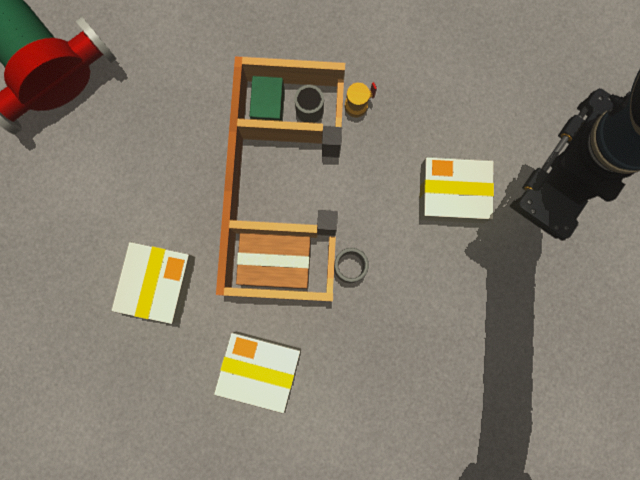

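The carton now lies about (424–494, 158–219), with the gripper behind it and clear. I'll measure it accurately.

```bash
python3 - <<'E'
from geo import *
c=pickle.load(open('top3.pkl','rb'))
a=cv2.resize(c['image'][145:230,410:510,::-1],None,fx=6,fy=6,interpolation=cv2.INTER_CUBIC);cv2.imwrite('pics/c4.png',a)
E
```

```text
(no output)
```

View pics/c4.png

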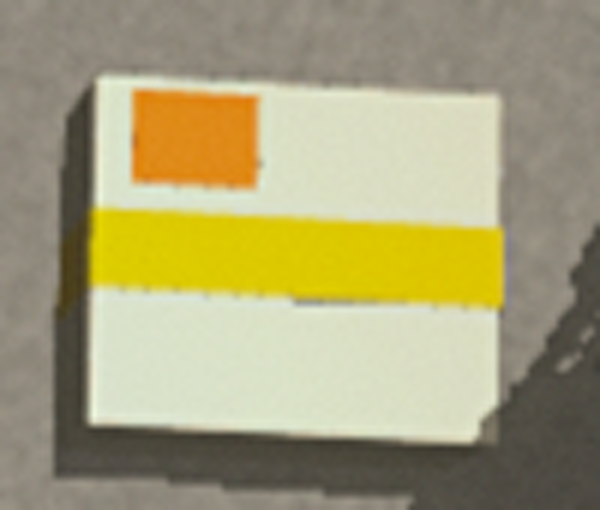

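{"name": "apply_moves", "arguments": {
  "steps": [
    [[0,0,0],[0,0,-0.15],50],
    [[0,0,0],[0,0,-0.3],50],
    [[0,0,0],[0,0,-0.45],50],
    [[0,0.003,0],[0,0,-0.55],50],
    [[0,0.003,0],[0,0,-0.55],50],
    [[0,0.003,0],[0,0,-0.55],50],
    [[0,0.003,0],[0,0,-0.55],50],
    [[0,0.003,0],[0,0,-0.55],50],
    [[0,0.003,0],[0,0,-0.55],50],
    [[0,0.003,0],[0,0,-0.55],50]
  ]
}}

```text
t: 9.05
ee_pos: [0.5699, -0.2082, 0.1867]
orientation: [[0.045, 0.999, 0.0], [0.999, -0.045, -0.0], [-0.0, 0.0, -1.0]]
wrist_force: [0.1, -0.3, -0.3]
gripper_width: 0.0499
```

```bash
python3 - <<'E'
from geo import *
from station import ctrl
c=pickle.load(open('top3.pkl','rb'))
P=ray(c,np.array([(97,77),(500,96),(499,441),(88,424)])/6+[410-.42,145-.42],.045)
T=np.array([totray(p) for p in P])*1000
print(T.round(1),T.mean(0))
s=ctrl.state();print(totray(s['ee_pos']));plan(s,w(-.275,0,.085),TX)
E
```

```text
[[-138.8  -47.1   45. ]
 [-247.6  -47.8   45. ]
 [-248.4   46.2   45. ]
 [-139.    47.5   45. ]] [-193.44787978   -0.30102074   45.        ]
[-3.00038127e-01  1.40020832e-04  1.86692637e-01]
shift [0.0835 0.0005 0.339 ] turn [0.0001 0.0001 0.0007]
```

{"name": "apply_moves", "arguments": {
  "steps": [
    [[0,0,0.17],[0,0,0],50],
    [[0,0,0.339],[0,0,0],50],
    [[0,0,0.339],[0,0,0],50],
    [[0,0,0.339],[0,0,0],50],
    [[0.04,0,0.339],[0,0,0],50],
    [[0.08,0,0.339],[0,0,0],50],
    [[0.1,0,0.339],[0,0,0],50],
    [[0.12,0,0.339],[0,0,0],50],
    [[0.135,0,0.339],[0,0,0],50],
    [[0.15,0,0.339],[0,0,0],50]
  ]
}}

```text
t: 10.3
ee_pos: [0.5719, -0.1644, 0.0851]
orientation: [[0.045, 0.999, -0.0], [0.999, -0.045, -0.002], [-0.002, 0.0, -1.0]]
wrist_force: [-0.3, -3.6, 1.2]
gripper_width: 0.05
```

{"name": "apply_moves", "arguments": {
  "steps": [
    [[0.025,0,0],[0,0,0],50],
    [[0.05,0,0],[0,0,0],50],
    [[0.085,0,0],[0,0,0],50],
    [[0.12,0,0],[0,0,0],50],
    [[0.155,0,0],[0,0,0],50],
    [[0.19,0,0],[0,0,0],50],
    [[0.225,0,0],[0,0,0],50],
    [[0.25,0,0],[0,0,0],50],
    [[0.265,0,0],[0,0,0],50],
    [[0.275,0,0],[0,0,0],50]
  ]
}}

```text
t: 11.55
ee_pos: [0.5756, -0.081, 0.085]
orientation: [[0.045, 0.999, -0.0], [0.999, -0.045, -0.001], [-0.001, -0.0, -1.0]]
wrist_force: [-0.4, -4.3, 3.8]
gripper_width: 0.0503
```

```bash
python3 - <<'E'
from geo import *
from station import ctrl
s=ctrl.state()
print(totray(s['ee_pos']),s['t'],s['wrist_force'])
c=ctrl.camera('top');cv2.imwrite('pics/top4.png',c['image'][:,:,::-1]);pickle.dump(c,open('top4.pkl','wb'))
a=cv2.resize(c['image'][130:250,300:460,::-1],None,fx=5,fy=5,interpolation=cv2.INTER_CUBIC);cv2.imwrite('pics/c5.png',a)
E
```

```text
[-0.17264589  0.00026232  0.08501756] 11.55 [-0.36468956 -4.32764127  3.79055754]
```

View pics/c5.png

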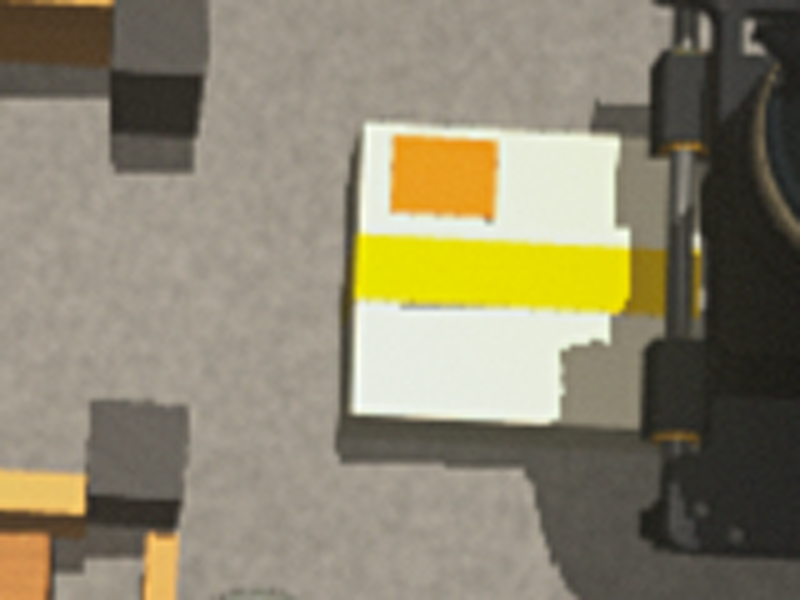

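```bash
python3 - <<'E'
from geo import *
c=pickle.load(open('top4.pkl','rb'))
f=lambda L,z:np.array([totray(p) for p in ray(c,np.array(L)/5+[300-.4,130-.4],z)])[:,:2].round(4)*1000
print(f([(366,123),(352,415),(615,136),(640,430)],.045),f([(112,71),(203,74),(92,402),(189,407)],.07))
from station import ctrl
plan(ctrl.state(),w(.0455,0,.085),TX)
E
```

```text
[[ -53.2  -47.7]
 [ -52.6   47.8]
 [-133.7  -47.8]
 [-144.3   47.8]] [[ 29.  -52.5]
 [  0.6 -53.1]
 [ 29.7  52.5]
 [ -0.1  52.4]]
shift [7.256e-01 1.500e-03 1.000e-04] turn [ 0.0001 -0.0001  0.0009]
```

The carton is square and centred to within about 0.3 mm, with about 4.5 mm clear on each side of the gap. I'll push it through.

{"name": "apply_moves", "arguments": {
  "steps": [
    [[0.025,0,0],[0,0,0],50],
    [[0.06,0,0],[0,0,0],50],
    [[0.095,0,0],[0,0,0],50],
    [[0.13,0,0],[0,0,0],50],
    [[0.165,0,0],[0,0,0],50],
    [[0.2,0,0],[0,0,0],50],
    [[0.235,0,0],[0,0,0],50],
    [[0.27,0,0],[0,0,0],50],
    [[0.29,0,0],[0,0,0],50],
    [[0.3,0,0],[0,0,0],50]
  ]
}}

```text
t: 12.85
ee_pos: [0.5795, 0.0095, 0.0849]
orientation: [[0.044, 0.999, -0.0], [0.999, -0.044, -0.0], [-0.0, -0.0, -1.0]]
wrist_force: [-0.3, -2.6, 2.1]
gripper_width: 0.05
```

```bash
python3 - <<'E'
from geo import *
from station import ctrl
s=ctrl.state()
print(totray(s['ee_pos']),s['t'],s['wrist_force'])
c=ctrl.camera('top');cv2.imwrite('pics/top5.png',c['image'][:,:,::-1]);pickle.dump(c,open('top5.pkl','wb'))
a=cv2.resize(c['image'][120:240,220:380,::-1],None,fx=5,fy=5,interpolation=cv2.INTER_CUBIC);cv2.imwrite('pics/c6.png',a)
plan(s,w(.0455,0,.085),TX)
E
```

```text
[-0.08210521  0.00050438  0.08489692] 12.85 [-0.2678244  -2.59714775  2.10423723]
shift [ 4.253e-01  2.300e-03 -4.000e-04] turn [-0.0003  0.0002  0.0014]
```

View pics/c6.png

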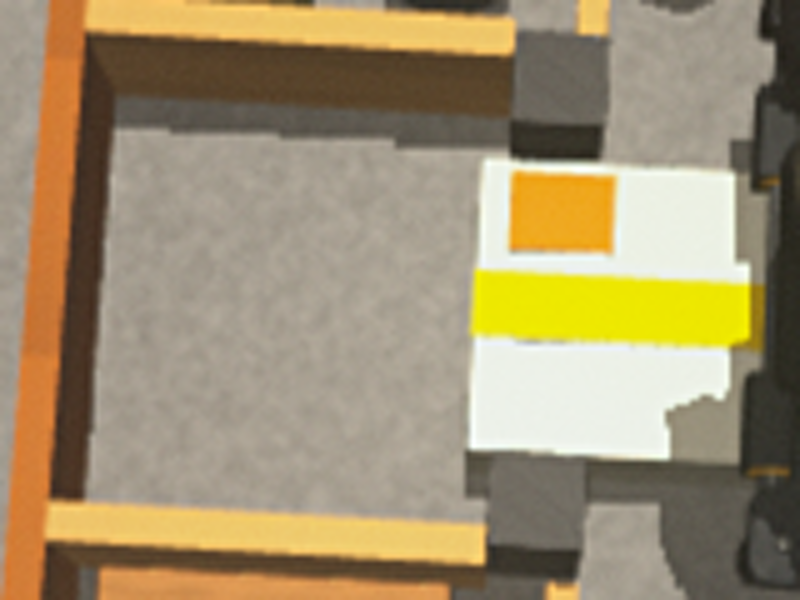

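{"name": "apply_moves", "arguments": {
  "steps": [
    [[0.025,0,0],[0,0,0.001],50],
    [[0.06,0,0],[0,0,0.001],50],
    [[0.095,0.001,0],[0,0,0.001],50],
    [[0.13,0.001,0],[0,0,0.001],50],
    [[0.165,0.002,0],[0,0,0.001],50],
    [[0.2,0.002,0],[0,0,0.001],50],
    [[0.235,0.002,0],[0,0,0.001],50],
    [[0.27,0.002,0],[0,0,0.001],50],
    [[0.3,0.002,0],[0,0,0.001],50],
    [[0.32,0.002,0],[0,0,0.001],50]
  ]
}}

```text
t: 14.15
ee_pos: [0.5845, 0.1056, 0.085]
orientation: [[0.045, 0.999, 0.0], [0.999, -0.045, -0.0], [-0.0, 0.0, -1.0]]
wrist_force: [-0.4, -1.1, 0.9]
gripper_width: 0.05
```

```bash
python3 - <<'E'
from geo import *
from station import ctrl
s=ctrl.state()
print(totray(s['ee_pos']),s['t'],s['wrist_force'])
c=ctrl.camera('top');cv2.imwrite('pics/top6.png',c['image'][:,:,::-1])
a=cv2.resize(c['image'][110:250,215:375,::-1],None,fx=4,fy=4,interpolation=cv2.INTER_CUBIC);cv2.imwrite('pics/c7.png',a)
plan(s,w(.0455,0,.085),TX)
E
```

```text
[ 0.0140791  -0.00012887  0.08501774] 14.15 [-0.41977635 -1.11444796  0.88213574]
shift [ 0.1047 -0.0004  0.    ] turn [0.0001 0.0002 0.0003]
```

View pics/c7.png

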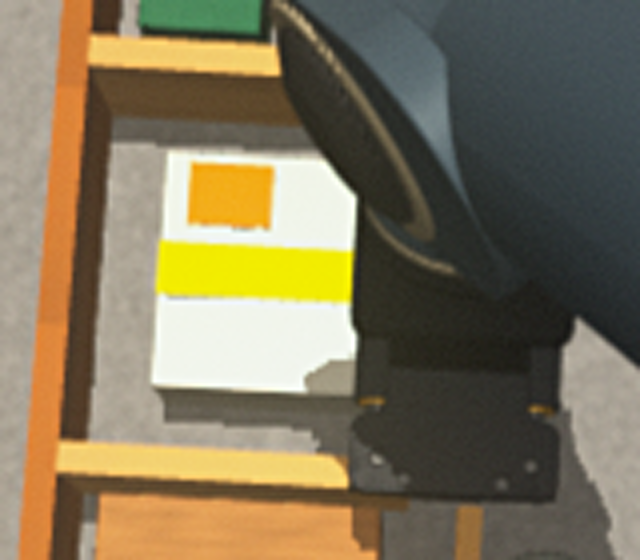

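{"name": "apply_moves", "arguments": {
  "steps": [
    [[0.015,0,0],[0,0,0],50],
    [[0.03,0,0],[0,0,0],50],
    [[0.045,0,0],[0,0,0],50],
    [[0.06,0,0],[0,0,0],50],
    [[0.072,0,0],[0,0,0],50],
    [[0.08,0,0],[0,0,0],50],
    [[0.085,0,0],[0,0,0],50],
    [[0.09,0,0],[0,0,0],50],
    [[0.094,0,0],[0,0,0],50],
    [[0.097,0,0],[0,0,0],50]
  ]
}}

```text
t: 15.45
ee_pos: [0.5859, 0.134, 0.085]
orientation: [[0.046, 0.999, 0.0], [0.999, -0.046, -0.0], [-0.0, 0.0, -1.0]]
wrist_force: [0.5, -3.1, 2.4]
gripper_width: 0.0498
```

{"name": "apply_moves", "arguments": {
  "steps": [
    [[0.001,0,0],[0,0,0],50],
    [[0.002,0,0],[0,0,0],50],
    [[0.003,0,0],[0,0,0],50],
    [[0.004,0,0],[0,0,0],50],
    [[0.005,0,0],[0,0,0],50],
    [[0.006,0,0],[0,0,0],50],
    [[0.007,0,0],[0,0,0],50],
    [[0.008,0,0],[0,0,0],50],
    [[0.008,0,0],[0,0,0],50],
    [[0.008,0,0],[0,0,0],50]
  ]
}}

```text
t: 16.7
ee_pos: [0.5859, 0.1356, 0.0849]
orientation: [[0.046, 0.999, -0.0], [0.999, -0.046, -0.001], [-0.001, -0.0, -1.0]]
wrist_force: [-0.8, -5.1, 4.0]
gripper_width: 0.0498
```

```bash
python3 - <<'E'
from geo import *
from station import ctrl
s=ctrl.state()
print(totray(s['ee_pos']),s['t'],s['wrist_force'])
E
```

```text
[ 0.04413706 -0.00020543  0.08491933] 16.7 [-0.77901144 -5.06225882  3.99950853]
```

{"name": "apply_moves", "arguments": {
  "steps": [
    [[0.001,0,0],[0,0,0],50],
    [[0.002,0,0],[0,0,0],50],
    [[0.003,0,0],[0,0,0],50],
    [[0.004,0,0],[0,0,0],50],
    [[0.005,0,0],[0,0,0],50],
    [[0.005,0,0],[0,0,0],50],
    [[0.005,0,0],[0,0,0],50],
    [[0.005,0,0],[0,0,0],50],
    [[0.005,0,0],[0,0,0],50],
    [[0.005,0,0],[0,0,0],50]
  ]
}}

```text
t: 17.95
ee_pos: [0.5859, 0.1358, 0.0849]
orientation: [[0.046, 0.999, -0.001], [0.999, -0.046, -0.004], [-0.004, -0.001, -1.0]]
wrist_force: [-0.4, -7.9, 5.3]
gripper_width: 0.0501
```

{"name": "apply_moves", "arguments": {
  "steps": [
    [[0.001,0,0],[0,0,0],50],
    [[0.002,0,0],[0,0,0],50],
    [[0.003,0,0],[0,0,0],50],
    [[0.004,0,0],[0,0,0],50],
    [[0.005,0,0],[0,0,0],50],
    [[0.006,0,0],[0,0,0],50],
    [[0.007,0,0],[0,0,0],50],
    [[0.008,0,0],[0,0,0],50],
    [[0.008,0,0],[0,0,0],50],
    [[0.008,0,0],[0,0,0],50]
  ]
}}

```text
t: 19.2
ee_pos: [0.586, 0.136, 0.0849]
orientation: [[0.047, 0.999, -0.002], [0.999, -0.047, -0.007], [-0.007, -0.002, -1.0]]
wrist_force: [-1.4, -12.3, 8.6]
gripper_width: 0.0498
```

```bash
python3 - <<'E'
from geo import *
from station import ctrl
s=ctrl.state()
print(totray(s['ee_pos']),s['t'],s['wrist_force'])
c=ctrl.camera('scene');cv2.imwrite('pics/sc6.png',c['image'][:,:,::-1])
E
```

```text
[ 0.04451293 -0.00026684  0.08491124] 19.2 [ -1.35696474 -12.30773479   8.58880346]
```

View pics/sc6.png

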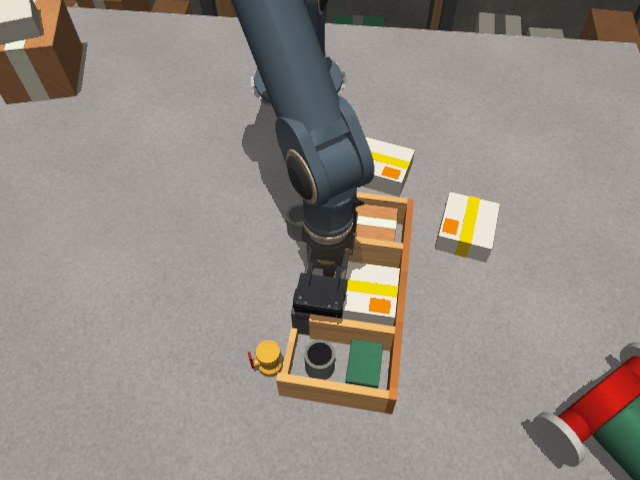

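The carton is seated: the force is rising and it has stopped advancing. I'll back off along the push line, then lift clear.

{"name": "apply_moves", "arguments": {
  "steps": [
    [[-0.02,0,0],[0,0,0],50],
    [[-0.06,0,0],[0,0,0],50],
    [[-0.12,0,0],[0,0,0],50],
    [[-0.25,0,0],[0,0,0],50],
    [[-0.45,0,0],[0,0,0],50],
    [[-0.6,0,0],[0,0,0],50],
    [[-0.75,0,0],[0,0,0],50],
    [[-0.9,0,-0.1],[0,0,0],50],
    [[-0.9,0,-0.3],[0,0,0],50],
    [[-0.9,0,-0.3],[0,0,0],50]
  ]
}}

```text
t: 20.5
ee_pos: [0.5763, -0.1307, 0.1794]
orientation: [[0.048, 0.999, 0.01], [0.999, -0.048, -0.001], [-0.001, 0.01, -1.0]]
wrist_force: [1.0, 0.3, -0.5]
gripper_width: 0.0502
```

```bash
python3 - <<'E'
from geo import *
from station import ctrl
s=ctrl.state()
print(totray(s['ee_pos']),s['t'],s['wrist_force'])
c=ctrl.camera('top');cv2.imwrite('pics/top7.png',c['image'][:,:,::-1]);pickle.dump(c,open('top7.pkl','wb'))
a=cv2.resize(c['image'][110:250,215:375,::-1],None,fx=4,fy=4,interpolation=cv2.INTER_CUBIC);cv2.imwrite('pics/c8.png',a)
c=ctrl.camera('scene');cv2.imwrite('pics/sc7.png',c['image'][:,:,::-1])
E
```

```text
[-0.22231156 -0.0026461   0.17944728] 20.5 [ 0.97017191  0.34389256 -0.53425106]
```

View pics/top7.png

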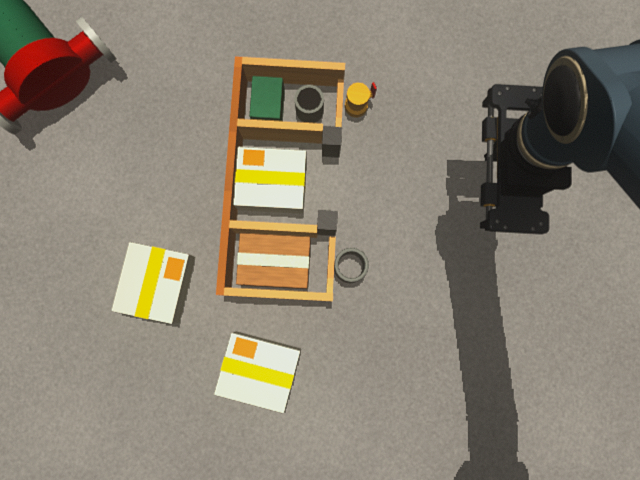

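View pics/c8.png

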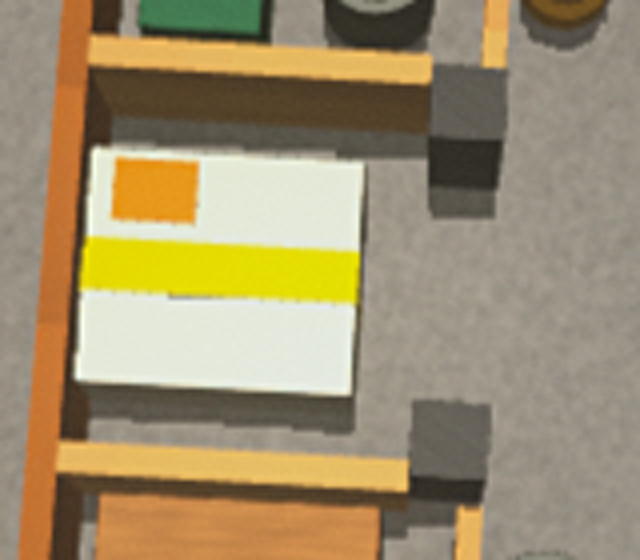

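View pics/sc7.png

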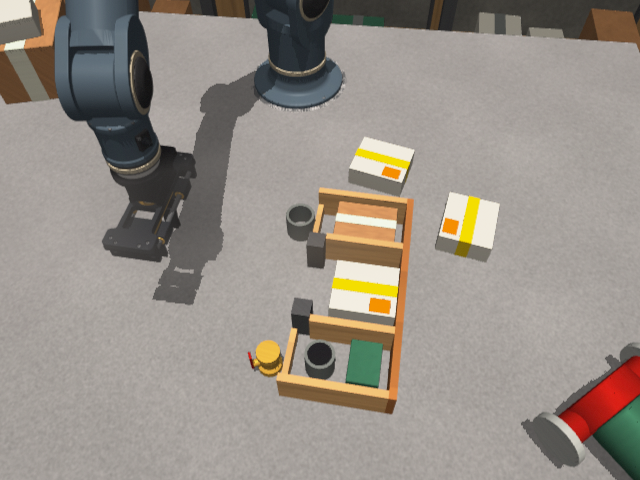

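```bash
python3 - <<'E'
from geo import *
c=pickle.load(open('top7.pkl','rb'));c0=pickle.load(open('top0.pkl','rb'))
P=ray(c,np.array([(92,146),(365,162),(352,396),(76,380)])/4+[215-.375,110-.375],.045)
T=np.array([totray(p) for p in P])[:,:2]*1000
print(T.round(1),T.mean(0))
# bystanders moved?
d=np.abs(c['image'].astype(int)-c0['image']).sum(2)
print('valve',d[75:125,343:382].max(),'coupling',d[240:290,332:375].max())
E
```

```text
[[164.3 -49. ]
 [ 54.6 -48.4]
 [ 54.5  47.1]
 [163.8  46.5]] [109.30386426  -0.93908464]
valve 70 coupling 66
```

```bash
python3 - <<'E'
from geo import *
c=pickle.load(open('top7.pkl','rb'));c0=pickle.load(open('top0.pkl','rb'))
g=lambda c,s:cv2.cvtColor(c['image'][s],cv2.COLOR_RGB2GRAY).astype(np.float32)
for n,s in(('valve',np.s_[75:125,343:382]),('coupling',np.s_[240:290,332:375])):
    print(n,cv2.phaseCorrelate(g(c0,s),g(c,s)),np.abs(g(c,s)-g(c0,s)).mean())
from station import ctrl
print(ctrl.hand_in())
E
```

```text
valve ((0.05138831814025124, 0.08523317599233593), 0.994246253490448) 15.257436
coupling ((0.5242319488668343, -0.044679094554833654), 1.005337942123413) 15.290698
the job is handed in; nothing more can be done
None
```

The carton is in the middle compartment against the back board, and I have handed the job in, at about 20.5 s of the 64 s allowed. I took the rightmost of the three look-alike cartons. I pushed it about 20 mm sideways with both fingers to line it up with the gap, then straight between the posts (about 4.5 mm clear each side) until it stopped at the board. I then backed the arm out along the same line and raised it clear.

**Final position:** in the last top view the carton's centre is at tray (109.3, -0.9) mm, where home is 110 mm and up to 27 mm off the middle line is allowed. It is turned by about 0.3°, flat on the bench.

**Contact with the back board:** the carton stopped advancing and the push force rose from about 5 N to 12 N. The picture puts its front edge at 164 mm, with the board face at 165 mm. That difference is within the camera error of about 2 mm.

**Forces:** every reading, taken at the end of each move, was under about 16 N. I have no readings from within a move.

**Valve and coupling:** both look to be where they started. Comparing first and last pictures gave a shift of 0.1 px for the valve and 0.5 px (under 1 mm) for the coupling. The overall image brightness had changed, so I take the coupling's figure as measurement noise. The gripper passed well above the height of both, and I saw no sign of contact.

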